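Gap the soldering tile with the spacer and hold it flush

ROBOT

A 6-joint arm with a two-finger parallel gripper is mounted at the origin on the work surface. World frame = base frame: x ahead of the robot, y to its left, z up, the work surface at z = 0. Lengths are in m, angles in rad, forces in N, time in s.
With the tool pointing down it reaches from about 0.15 to 0.775 m from the base axis. Payload 6.1 kg.
Tool frame: the origin (TCP) lies midway between the tips of the shut fingers; the grasp point (between the pads) lies bot.grip_point_offset behind it (bot.grip_point_offset is the distance from the TCP to the grasp point, in m); z points along the fingers, y is the line along which they close (so a half turn about z gives the same grasp; the last joint's range is limited). The gripper opens to 85 mm and grips with 20 to 120 N. Pads are 22 mm wide; open, the fingers measure 114 mm over their backs; the gripper's body (76 mm by 85 mm) begins 54 mm behind the grasp point. The pads swing forward as they close: fully open they stand 13 mm farther back than shut.
Start: joints at [1.221, 0.126, -0.04, 1.405, 0, 1.571], TCP at [0.18, 0.493, 0.231] pointing down, gripper open.
Joint ranges: [-2.72, 2.72], [-0.95, 1.95], [-1.27, 1.35], [-1.78, 2.02], [-1.46, 1.47], [-3.14, 3.14]. Speed limits (rad/s): [2.39, 2.39, 3.01, 3.14, 3.14, 3.14].

INTERFACE

Orientations are given as [roll, pitch, yaw] about the fixed x, y, z axes, in that order (R = Rz(yaw) Ry(pitch) Rx(roll)).
In Python, from bench import bot gives the robot as it stands.
- The arm moves only by the tool step_arm, never from a script. Its argument "rows" is a list of rows, each an object with "travel": the shift along the tool's x, y, z scaled (see below), a list of three; "turn": the turn about the tool's z scaled (see below). A call has 1 to 12 rows; each row is the pose to reach, as a shift and turn from the pose commanded when the call began, along the tool's axes at that moment, turning the shorter way round; what a row does not reach only later rows make up. The controller multiplies each number of a shift by 0.3 m and each number of a turn by 180 degrees. A row lasts 1/10 s, in which the tool goes at most 50 mm and 8.59 degrees, less where a joint would pass 70% of its speed; a pose out of reach is approached as far as the arm can. A call with a number of a shift or a turn outside -1 to 1 is refused whole. A call with a gripper value outside its range is refused whole. "grip" is the opening, from -1 (shut) to 1 (fully open), set as the call begins (left out, the last holds). The fingers move at their own pace and stop on an object; "force" is the grip in N (left out, the last holds). Time passes only in rows, so rows that repeat a pose let the fingers close. It gives the time, the measured TCP pose, the force, the opening and the grip force at its end, in the units of the state.
- bot.observe(): the state, without advancing time (a new reading comes with each control period).
- bot.grab_frame(name): name is "scene" or "top" or "wrist"; returns a dict with "frame" (400x640x3 uint8, blue, green, red), "intrinsics" (3x3 intrinsics, pixels), "rvec" (rotation vector, rad) and "tvec" (3), from world to camera coordinates, as OpenCV has them; the wrist camera has in their place "mount" (4x4, takes a point from camera to tool coordinates, whose origin is the TCP and whose axes are the flange's). Camera axes: x right, y down, z forward; pixel columns grow to the right and rows downward; lengths in m; the calibration is good to about 2 mm. A picture is of the moment at which its call begins: read the wrist's pose just before it. There is no depth.
- bot.hand_in(): hands the job in; it is judged then, once.
The state is a dict: "time": time; "joint_pos": joint angles; "joint_velocities": joint speeds; "joint_efforts": joint torques, N m; "tool_pos": TCP position; "ee_rot": TCP orientation; "contact_force": force on the tool from outside, world axes, zero at the start; "moment": the same for the moment, N m; "finger_gap": finger opening in m; "gripper_force": force on a finger pad.
Only numpy, scipy, OpenCV 4.12 (cv2) and the standard library are available. Lean on these libraries where they do the work, as an engineer would, in place of code of your own. Each camera call takes 0.05 s, during which the arm holds its last target. There are 200 camera calls.

TASK

Take the flat T-shaped metal spacer from the cardboard and slide it upright, wide foot down, into the gap between the white soldering tile and the stops behind it, centred on the one stop where the gap is wide enough, without forcing it in at the other two. Let go of it, then push the tile towards the stops until it sits flush against the spacer and the spacer is nipped between tile and stop, and finish while still holding the tile firmly pressed there. Leave the other things on the bench where they are.

Things in the scene. Friction and masses are not known exactly. Their poses are not given: they have to be found in the camera images.
- jig: Soldering jig fixed to the bench: dark steel bed 180 x 226 x 10 mm, from 65 mm before to 115 mm beyond its origin; low side guides (tops 24 mm above the bench, inner faces at y +-97 mm); back fence 36 mm high. Origin on the bench under the middle of the resting tile; x points from the tile to the stops (roughly away from the robot), y along the tile, z up.
- tile (a joint): How far (m) the white tile has slid along the jig's +x towards the stops: 0 at rest, 0.012 at most. A weak spring (about 1.5 N at rest, 2 N when 5 mm in) pushes it back to 0. It cannot slide any other way.
- tile_edge (a point): Middle of the tile's near edge face, 20 mm above the bench, 40 mm before the jig's origin at rest; moves with the tile, axes as the jig's. The tile: white ceramic slab 80 (x) x 180 (y) x 20 mm carrying brass discs, underside 10 mm and top 30 mm above the bench. With the spacer in the wide gap it slides 5 mm until snug.
- short_stop: Shortest of three steel stop blocks on the bed behind the tile (their order varies; 62 mm apart, the middle one at jig y = 0): 38 mm long (x), 50 wide, 20 high, top 30 mm above the bench. Origin: middle of its back face's lower edge, at jig x = 95, z = 10 mm, axes as the jig's; front face at jig x = 57 mm. Its gap to the resting tile is the wide one, 17 mm.
- middle_stop: Like the short stop but 45 mm long: its gap is 10 mm, too narrow for the spacer. Origin alike.
- long_stop: Like the short stop but 48 mm long: its gap is 7 mm, too narrow for the spacer. Origin alike.
- spacer: Loose flat aluminium spacer, about 60 g, standing upright on the cardboard: 12 mm thick (its x) throughout; a foot 36 mm wide (its y) and 25 mm high, and on it a grip 20 mm wide (y), its top 51 mm above the underside. Fingers can close on the grip along y or across x. Origin at the centre of its underside, z up. A half turn makes no difference.
- stepped_block: Bystander beside the spacer: a stepped aluminium pyramid block, 44 x 30 mm at the foot, 50 mm high. Origin under its centre.
- post: Bystander beside the spacer: a round aluminium post, foot 34 mm and stem 18 mm across, 50 mm high. Origin under its centre.
- spool: Bystander: grey spool, 58 mm across, 45 mm high. Origin under its centre.
- jar: Bystander: small jar, 52 mm across, 50 mm high. Origin under its centre.
- screwdriver: Bystander: screwdriver lying down, 160 mm long, along its x.
- dish: Bystander: small steel bowl, 80 mm across, 30 mm high. Origin under its centre.
Things that resemble listed ones, but are neither listed nor needed, are in the scene too. There is more than one size of the spacer; the one meant has the size given above.

How it is judged:
On the way:
1. the spacer stands upright, let go, in the wide gap in front of the shortest stop, the tile not yet pushed (y of spacer in the frame of short_stop between -0.014 and 0.014 m and x of spacer in the frame of jig between 0.043 and 0.055 m and z of spacer in the frame of jig below 0.0125 m and angle between spacer's own z axis and vertical below 0.1 rad and contact force between the fingers and spacer below 0.2 N and value of joint tile below 0.002 m), for 0.2 s.
At the end, for the whole second after the job is handed in: Spacer upright (0.1 rad) on the bed before the shortest stop, within 14 mm of its middle, square to the tile (0.06 rad), not in the fingers; tile slid 4 to 6.5 mm, nipping the spacer against the stop with over 2 N; fingers still pressing the tile with 4 to 50 N (y of spacer in the frame of short_stop between -0.014 and 0.014 m and x of spacer in the frame of jig between 0.043 and 0.055 m and z of spacer in the frame of jig below 0.0125 m and angle between spacer's own z axis and vertical below 0.1 rad and angle between the x axis of spacer and the x axis of tile_edge, either way round below 0.06 rad and value of joint tile between 0.004 and 0.0065 m and contact force between spacer and tile above 2 N and contact force between spacer and short_stop above 2 N and contact force between the fingers and tile between 4 and 50 N and contact force between the fingers and spacer below 0.2 N and linear speed of spacer below 0.01 m/s); the arm keeps its last pose, push and grip.
It fails at once if the spacer forced against one of the two longer stops (over 12 N) (contact force between spacer and middle_stop above 12 N or contact force between spacer and long_stop above 12 N).
It fails at once if the tile pushed with over 70 N (contact force between the fingers and tile above 70 N).
It fails at once if a bystander moved by more than 30 mm (distance of any of stepped_block, post, spool, jar, screwdriver, dish from where it was at the start of the episode above 0.03 m).
It also fails if it takes over 51 s, if anything falls off the work surface, if the arm or the gripper's body presses on something with over 40 N, if the wrist force passes 120 N, or if a joint passes its speed limit or range.

## Working session

There is one attempt and no reset: what is moved stays moved. The work goes in short steps, Python scripts to look and compute and a tool call to move; the robot and the scene stay as the last step left them, time stands still between calls to the robot, and variables do not carry over. Pictures are saved under pics/ and viewed, at most 10 in all, crops included, and the job is handed in when it is done.

Besides the shell and the picture viewer there is one more tool, called after "Request:" in YAML: its name, and indented under it one key for each argument. step_arm: Moves the arm, as the interface text tells. Shifts and turns lie within -1 to 1; 1 stands for 0.3 m of shift or 180 degrees of turn. Its arguments: {"type":"object","properties":{"rows":{"type":"array","items":{"type":"object","properties":{"travel":{"type":"array","items":{"type":"number"}},"turn":{"type":"number"}}}},"grip":{"type":"number"},"force":{"type":"number"}},"required":["rows"]}

```bash
mkdir -p pics; python3 - <<'E'
from bench import bot
import cv2,pickle
s=bot.observe(); print(s, bot.grip_point_offset)
d={n:bot.grab_frame(n) for n in("scene","top","wrist")}
pickle.dump((s,d),open('f0.pkl','wb'))
for n in d: cv2.imwrite(f'pics/{n}0.png',d[n]['frame'])
print({k:v for k,v in d['wrist'].items() if k!='frame'})
E
```

```text
{'time': 0.0, 'joint_pos': array([ 1.22100697e+00,  1.26368534e-01, -4.05992081e-02,  1.40539163e+00,
        3.59218015e-05,  1.57077798e+00]), 'joint_velocities': array([-0.00031767,  0.00120573, -0.00117134, -0.00140362,  0.00012915,
        0.00038438]), 'joint_efforts': array([-1.21011348e-03, -4.35914326e+01,  3.52924597e+01,  1.73713337e-02,
       -5.09643613e-06, -2.02647789e-05]), 'tool_pos': array([0.17976987, 0.49283496, 0.23053851]), 'ee_rot': array([-3.14002961e+00, -3.59504396e-05,  2.79182159e+00]), 'contact_force': array([-0.07446365,  0.44616605,  1.03795444]), 'moment': array([ 0.00332465, -0.01793482, -0.03582448]), 'gripper_force': 0.0, 'finger_gap': 0.08568457995852422} 0.0187
{'intrinsics': array([[276.45668698,   0.        , 317.80507175],
       [  0.        , 276.45668698, 200.15435717],
       [  0.        ,   0.        ,   1.        ]]), 'mount': array([[-4.40273796e-04, -9.47588990e-01, -3.19491647e-01,
         8.20709484e-02],
       [ 9.99999812e-01, -5.53485524e-04,  2.63553290e-04,
        -1.27047565e-03],
       [-4.26574197e-04, -3.19491471e-01,  9.47589056e-01,
        -1.41316000e-01],
       [ 0.00000000e+00,  0.00000000e+00,  0.00000000e+00,
         1.00000000e+00]])}
```

View pics/top0.png

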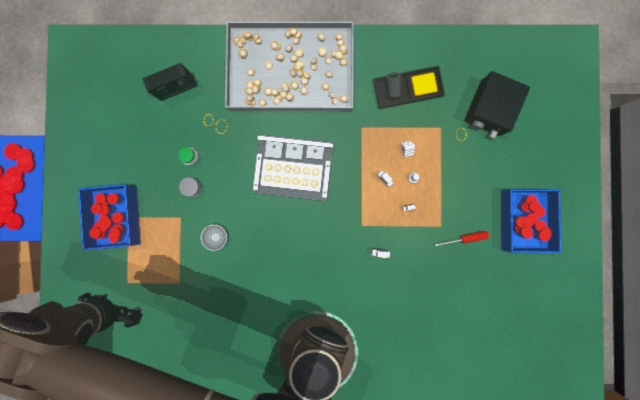

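View pics/scene0.png

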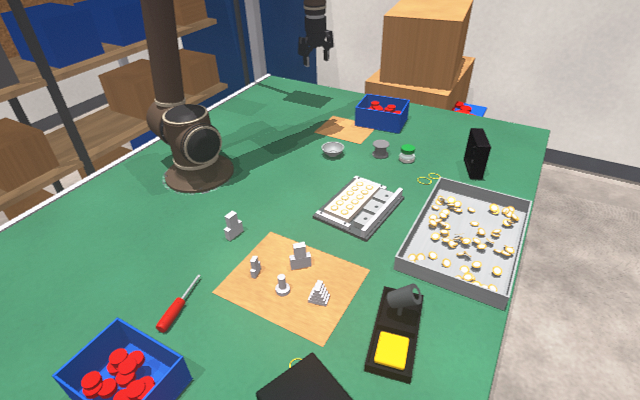

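View pics/wrist0.png

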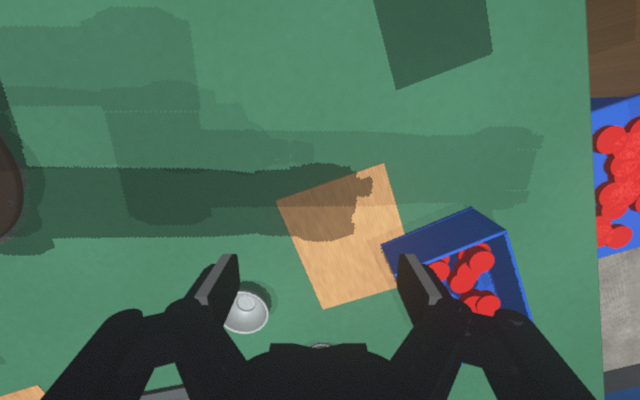

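The top view shows the jig at about (293,168) with stops at (274/294/315,150). On the cardboard are a large T at (386,178), the post at (414,178), the stepped block at (408,148) and a small T at (409,208). Another T lies off the cardboard at (380,253).

```bash
cat > h.py <<'E'
import numpy as np,cv2
from scipy.spatial.transform import Rotation as R
def tcp(s):
    T=np.eye(4);T[:3,:3]=R.from_euler('xyz',s['ee_rot']).as_matrix();T[:3,3]=s['tool_pos'];return T
def cam(f,s=None):
    if 'mount' in f: return tcp(s)@f['mount']
    T=np.eye(4);r=cv2.Rodrigues(np.array(f['rvec'],float))[0];T[:3,:3]=r.T;T[:3,3]=-r.T@np.array(f['tvec']).ravel();return T
def rays(f,px,s=None):
    T=cam(f,s);px=np.atleast_2d(np.array(px,float));d=np.c_[px,np.ones(len(px))]@np.linalg.inv(f['intrinsics']).T
    return T[:3,3],d@T[:3,:3].T
def onz(f,px,z,s=None):
    o,d=rays(f,px,s);return o+d*((z-o[2])/d[:,2])[:,None]
def tri(obs): # list of (o,d)
    A=np.zeros((3,3));b=np.zeros(3)
    for o,d in obs:
        d=d/np.linalg.norm(d);P=np.eye(3)-np.outer(d,d);A+=P;b+=P@o
    x=np.linalg.solve(A,b);return x,[np.linalg.norm(np.cross(x-o,d/np.linalg.norm(d))) for o,d in obs]
def proj(f,X,s=None):
    T=np.linalg.inv(cam(f,s));p=np.atleast_2d(X)@T[:3,:3].T+T[:3,3];q=p@f['intrinsics'].T;return q[:,:2]/q[:,2:]
def tool(s,X): T=tcp(s);return T[:3,:3].T@(np.array(X)-T[:3,3])
E
python3 - <<'E'
from h import *
import pickle
s,d=pickle.load(open('f0.pkl','rb'))
t=d['top'];print(t['intrinsics'][0,0],cam(t)[:3,3],cam(d['scene'])[:3,3])
for n,p in dict(bigT=(386,178),post=(414,178),step=(408,148),smallT=(409,208),offT=(380,253),jig=(293,174),stopL=(274,148),stopM=(294,150),stopR=(315,151),cornTL=(263,159),cornTR=(325,167)).items(): print(n,onz(t,p,.03)[0].round(3))
for n,p in dict(bigT=(386,178),smallT=(409,208),offT=(380,253)).items():
  print(n,onz(t,p,.03)[0].round(3))
# top and foot height check of scene candidates
for n,p,q in (('big',(300,243),(386,178)),('small',(255,257),(409,208)),('off',(233,212),(380,253))):
  x,e=tri([(rays(d['scene'],p)[0],rays(d['scene'],p)[1][0]),(rays(t,q)[0],rays(t,q)[1][0])]);print(n,x.round(3),np.round(e,4))
i=[cv2.resize(d['top']['frame'][120:265,240:440],None,fx=3.5,fy=3.5,interpolation=cv2.INTER_CUBIC)]
cv2.imwrite('pics/topc.png',i[0])
E
```

```text
493.16133866762226 [ 0.40776792 -0.03423996  1.49603986] [ 0.92154974 -0.77354156  0.75263626]
bigT [ 0.521 -0.204  0.03 ]
post [ 0.521 -0.287  0.03 ]
step [ 0.611 -0.269  0.03 ]
smallT [ 0.432 -0.272  0.03 ]
offT [ 0.299 -0.187  0.03 ]
jig [0.531 0.073 0.03 ]
stopL [0.609 0.13  0.03 ]
stopM [0.603 0.07  0.03 ]
stopR [0.6   0.008 0.03 ]
cornTL [0.575 0.163 0.03 ]
cornTR [ 0.552 -0.023  0.03 ]
bigT [ 0.521 -0.204  0.03 ]
smallT [ 0.432 -0.272  0.03 ]
offT [ 0.299 -0.187  0.03 ]
big [ 0.52  -0.197  0.076] [0.0029 0.0029]
small [ 0.434 -0.267  0.05 ] [0.0027 0.0027]
off [ 0.303 -0.181  0.078] [0.0013 0.0013]
```

Request:
step_arm:
  rows:
    - {"travel": [-0.91, -0.41, 0], "turn": 0.46}
    - {"travel": [-0.91, -0.41, 0], "turn": 0.46}
    - {"travel": [-0.91, -0.41, 0], "turn": 0.46}
    - {"travel": [-0.91, -0.41, 0], "turn": 0.46}
    - {"travel": [-0.91, -0.41, 0], "turn": 0.46}
    - {"travel": [-0.91, -0.41, 0], "turn": 0.46}
    - {"travel": [-0.91, -0.41, 0], "turn": 0.46}
    - {"travel": [-0.91, -0.41, 0], "turn": 0.46}
    - {"travel": [-0.91, -0.41, 0], "turn": 0.46}
    - {"travel": [-0.91, -0.41, 0], "turn": 0.46}
    - {"travel": [-0.91, -0.41, 0], "turn": 0.46}

```text
time: 1.25
tool_pos: [0.3942, 0.2839, 0.231]
ee_rot: [-3.141, 0.0, 1.346]
contact_force: [0.4, 0.4, -0.3]
finger_gap: 0.0853
gripper_force: 0.0
```

Request:
step_arm:
  rows:
    - {"travel": [-0.53, 0.86, 0], "turn": 0.467}
    - {"travel": [-0.53, 0.86, 0], "turn": 0.467}
    - {"travel": [-0.53, 0.86, 0], "turn": 0.467}
    - {"travel": [-0.53, 0.86, 0], "turn": 0.467}
    - {"travel": [-0.53, 0.86, 0], "turn": 0.467}
    - {"travel": [-0.53, 0.86, 0], "turn": 0.467}
    - {"travel": [-0.53, 0.86, 0], "turn": 0.467}
    - {"travel": [-0.53, 0.86, 0], "turn": 0.467}
    - {"travel": [-0.53, 0.86, 0], "turn": 0.467}
    - {"travel": [-0.53, 0.86, 0], "turn": 0.467}
    - {"travel": [-0.53, 0.86, 0], "turn": 0.467}
    - {"travel": [-0.53, 0.86, 0], "turn": 0.467}

```text
time: 2.45
tool_pos: [0.6086, -0.0033, 0.2311]
ee_rot: [-3.098, 0.002, -0.024]
contact_force: [0.6, 1.2, 0.4]
finger_gap: 0.0854
gripper_force: 0.0
```

```bash
python3 - <<'E'
from bench import bot
import cv2,pickle
s=bot.observe(); print(s['tool_pos'],s['ee_rot'],s['joint_pos'].round(2))
f=bot.grab_frame('wrist');pickle.dump((s,f),open('w1.pkl','wb'));cv2.imwrite('pics/w1.png',f['frame'])
E
```

```text
[ 0.6085712  -0.00325765  0.23111964] [-3.09802621e+00  2.40211723e-03 -2.40429136e-02] [-0.03  0.29  0.16  1.45  0.04  3.14]
```

View pics/w1.png

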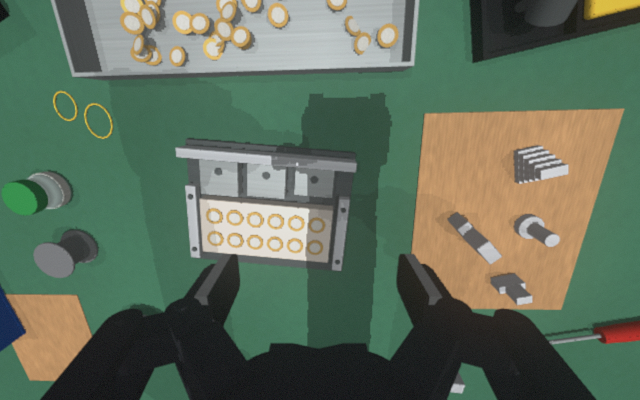

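The jig is seen at (190-350,140-270), with stops at (218,180), (266,178) and (318,180) and the tile front edge at y≈262. The small T is at (512,288), the post at (537,230) and a long T at (475,238). Joint 6 is at its limit, so I will use yaw ≈ π instead. First I'll crop in on the stops.

```bash
python3 - <<'E'
import cv2,pickle,numpy as np
s,f=pickle.load(open('w1.pkl','rb'));g=f['frame']
a=cv2.resize(g[130:280,170:370],None,fx=4,fy=4,interpolation=cv2.INTER_CUBIC)
a=(255*(a/255.)**.6).astype('uint8')
cv2.imwrite('pics/w1c.png',a)
E
```

```text
(no output)
```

View pics/w1c.png

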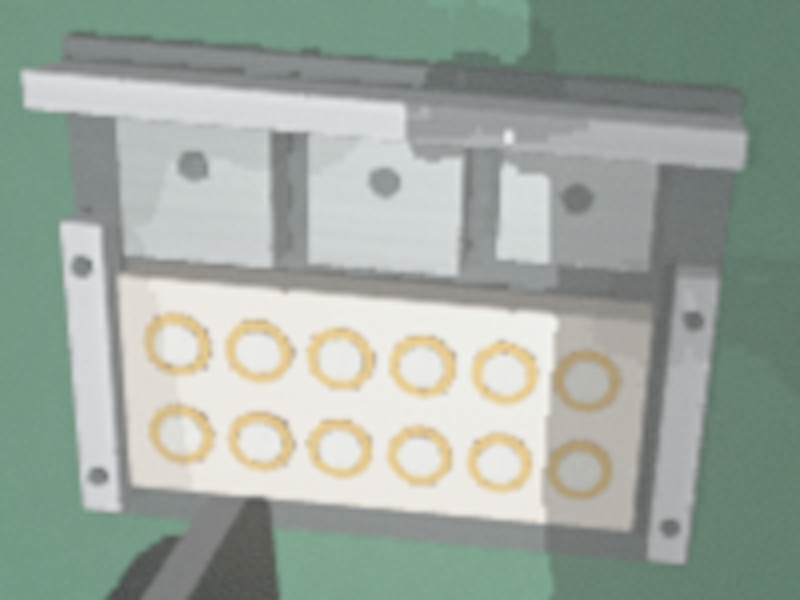

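The right-hand stop (jig y = −62) clearly has the wide gap. Next I turn back towards yaw ≈ 3.02.

Request:
step_arm:
  rows:
    - {"travel": [-0.32, 0.11, 0], "turn": -0.55}
    - {"travel": [-0.32, 0.11, 0], "turn": -0.55}
    - {"travel": [-0.32, 0.11, 0], "turn": -0.55}
    - {"travel": [-0.32, 0.11, 0], "turn": -0.55}
    - {"travel": [-0.32, 0.11, 0], "turn": -0.55}
    - {"travel": [-0.32, 0.11, 0], "turn": -0.55}
    - {"travel": [-0.32, 0.11, 0], "turn": -0.55}
    - {"travel": [-0.32, 0.11, 0], "turn": -0.55}
    - {"travel": [-0.32, 0.11, 0], "turn": -0.55}
    - {"travel": [-0.32, 0.11, 0], "turn": -0.55}
    - {"travel": [-0.32, 0.11, 0], "turn": -0.55}
    - {"travel": [-0.32, 0.11, 0], "turn": -0.55}

```text
time: 3.7
tool_pos: [0.512, -0.0317, 0.2302]
ee_rot: [3.136, -0.044, 1.712]
contact_force: [-0.3, -0.5, -0.6]
finger_gap: 0.0856
gripper_force: 0.0
```

```bash
python3 - <<'E'
from bench import bot
from h import *
s=bot.observe();print(tcp(s).round(4),s['joint_pos'].round(3),s['ee_rot'])
E
```

```text
[[-1.405e-01  9.901e-01 -8.000e-04  5.120e-01]
 [ 9.891e-01  1.404e-01  4.400e-02 -3.170e-02]
 [ 4.370e-02  5.400e-03 -9.990e-01  2.302e-01]
 [ 0.000e+00  0.000e+00  0.000e+00  1.000e+00]] [-0.087  0.107 -0.064  1.404  0.044  1.343] [ 3.13622336 -0.04366917  1.71193587]
```

Request:
step_arm:
  rows:
    - {"travel": [-0.61, -0.36, -0.03], "turn": 0.08}
    - {"travel": [-0.61, -0.36, -0.03], "turn": 0.08}
    - {"travel": [-0.61, -0.36, -0.03], "turn": 0.08}
    - {"travel": [-0.61, -0.36, -0.03], "turn": 0.08}
    - {"travel": [-0.61, -0.36, -0.03], "turn": 0.08}
    - {"travel": [-0.61, -0.36, -0.03], "turn": 0.08}
    - {"travel": [-0.61, -0.36, -0.03], "turn": 0.08}

```text
time: 4.4
tool_pos: [0.4297, -0.2279, 0.2306]
ee_rot: [-3.136, -0.044, 1.454]
contact_force: [0.4, 0.8, 1.0]
finger_gap: 0.0856
gripper_force: 0.0
```

```bash
python3 - <<'E'
from bench import bot
from h import *
import pickle
s=bot.observe(); print(tcp(s).round(4),s['joint_pos'].round(2))
f=bot.grab_frame('wrist');pickle.dump((s,f),open('w2.pkl','wb'));cv2.imwrite('pics/w2.png',f['frame'])
print(proj(f,[[.432,-.272,.05],[.432,-.272,0]],s))
E
```

```text
[[ 1.168e-01  9.932e-01 -7.000e-04  4.297e-01]
 [ 9.922e-01 -1.167e-01  4.450e-02 -2.279e-01]
 [ 4.410e-02 -5.900e-03 -9.990e-01  2.306e-01]
 [ 0.000e+00  0.000e+00  0.000e+00  1.000e+00]] [-0.51  0.07 -0.1   1.42  0.04  1.18]
[[324.76985612 218.84214831]
 [324.13361027 206.81858689]]
```

View pics/w2.png

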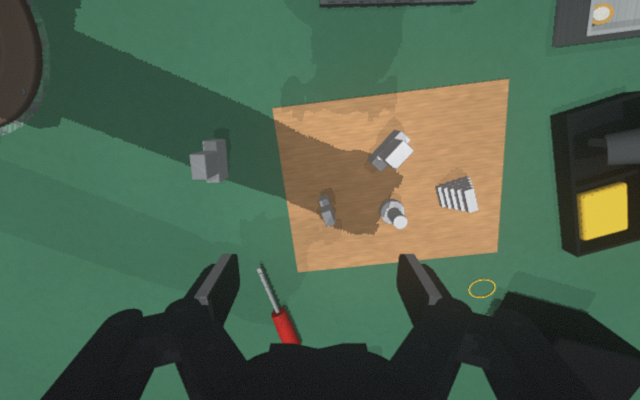

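The small T is at (327,208), the big T at (392,150), the post at (393,213) and the stepped block at (458,194). I'll zoom in to measure the two Ts.

```bash
python3 - <<'E'
import cv2,pickle,numpy as np
s,f=pickle.load(open('w2.pkl','rb'));g=f['frame']
a=cv2.resize(g[120:240,300:420],None,fx=5,fy=5,interpolation=cv2.INTER_CUBIC)
a=(255*(a/255.)**.6).astype('uint8')
cv2.imwrite('pics/w2c.png',a)
E
```

```text
(no output)
```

View pics/w2c.png

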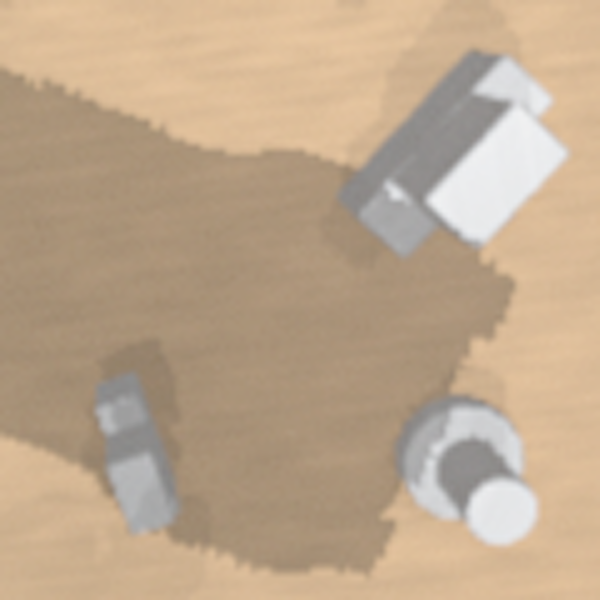

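```bash
python3 - <<'E'
from h import *
import pickle
s,f=pickle.load(open('w2.pkl','rb'));s0,d=pickle.load(open('f0.pkl','rb'))
c=lambda p:(np.array(p,float)+.5)/5-.5+[300,120]
P=np.array([c(p) for p in((107,460),(155,445),(178,508),(133,532))])
W=onz(f,P,.051,s);print(W.round(4),W.mean(0).round(4))
e=(W[3]-W[0])+(W[2]-W[1]);print('yaw of y axis',np.arctan2(e[1],e[0]),[np.linalg.norm(W[i]-W[i-1]).round(4) for i in range(4)])
print('foot far end',onz(f,[c((97,405)),c((138,375))],.025,s).round(4))
o=rays(d['top'],(409,207));print(tri([(o[0],o[1][0]),(lambda q:(q[0],q[1][0]))(rays(f,P.mean(0),s))]))
print('tcp px',proj(f,s['tool_pos'],s))
T=tcp(s)
for z in(.15,): print(T[:3,:3].T@(W.mean(0)*[1,1,0]+[0,0,z]-T[:3,3])/.3)
E
```

```text
[[ 0.4284 -0.2617  0.051 ]
 [ 0.4406 -0.2592  0.051 ]
 [ 0.4446 -0.2762  0.051 ]
 [ 0.4328 -0.2813  0.051 ]] [ 0.4366 -0.2696  0.051 ]
yaw of y axis -1.3488617016975681 [np.float64(0.0201), np.float64(0.0124), np.float64(0.0175), np.float64(0.0129)]
foot far end [[ 0.4267 -0.2548  0.025 ]
 [ 0.4383 -0.2479  0.025 ]]
(array([ 0.43564279, -0.26872453,  0.05282132]), [np.float64(0.000988505314878864), np.float64(0.0009885053148788309)])
tcp px [[317.99528807 254.78423661]]
[-0.14700157  0.04080897  0.26214476]
```

Request:
step_arm:
  rows:
    - {"travel": [-0.15, 0.04, 0.395], "turn": -0.108}
    - {"travel": [-0.15, 0.04, 0.395], "turn": -0.108}
    - {"travel": [-0.15, 0.04, 0.395], "turn": -0.108}
    - {"travel": [-0.15, 0.04, 0.395], "turn": -0.108}
    - {"travel": [-0.15, 0.04, 0.395], "turn": -0.108}
  grip: -0.1
  force: 60

```text
time: 4.95
tool_pos: [0.4362, -0.2684, 0.1106]
ee_rot: [3.133, -0.044, 1.793]
contact_force: [0.3, 0.5, 1.2]
finger_gap: 0.0382
gripper_force: 0.0
```

```bash
python3 - <<'E'
from bench import bot
from h import *
import pickle
s=bot.observe(); print(tcp(s).round(4),s['finger_gap'])
f=bot.grab_frame('wrist');pickle.dump((s,f),open('w3.pkl','wb'))
a=cv2.resize(f['frame'][150:300,220:420],None,fx=4,fy=4,interpolation=cv2.INTER_CUBIC)
cv2.imwrite('pics/w3c.png',(255*(a/255.)**.6).astype('uint8'))
E
```

```text
[[-0.22    0.9755 -0.0016  0.4362]
 [ 0.9745  0.2199  0.0446 -0.2684]
 [ 0.0439  0.0083 -0.999   0.1106]
 [ 0.      0.      0.      1.    ]] 0.03819578833231979
```

View pics/w3c.png

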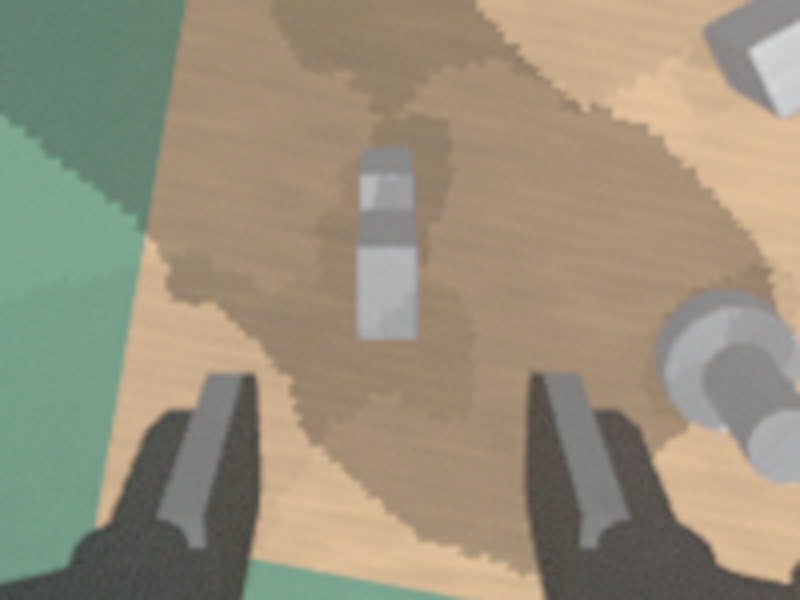

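The view shows the spacer's top face at crop (357-416,247-339), square to the fingers and about centred.

```bash
python3 - <<'E'
from h import *
import pickle
s,f=pickle.load(open('w3.pkl','rb'));s2,f2=pickle.load(open('w2.pkl','rb'))
c=lambda p:(np.array(p,float)+.5)/4-.5+[220,150]
P=np.array([c(p) for p in((357,247),(415,247),(417,339),(357,339))])
c2=lambda p:(np.array(p,float)+.5)/5-.5+[300,120]
Q=np.mean([c2(p) for p in((107,460),(155,445),(178,508),(133,532))],0)
r=lambda q:(q[0],q[1][0])
print(tri([r(rays(f,P.mean(0),s)),r(rays(f2,Q,s2))]))
W=onz(f,P,.052,s);m=W.mean(0);print(W.round(4),m)
print('foot',onz(f,[c((360,172)),c((413,172))],.026,s))
T=tcp(s);print(T[:3,:3].T@(np.r_[m[:2],.030]-T[:3,3])/.3)
E
```

```text
(array([ 0.43640933, -0.27343521,  0.04287324]), [np.float64(0.0009653796480128339), np.float64(0.0009653796480129436)])
[[ 0.4279 -0.263   0.052 ]
 [ 0.4388 -0.2606  0.052 ]
 [ 0.4436 -0.2793  0.052 ]
 [ 0.4319 -0.2818  0.052 ]] [ 0.43555342 -0.27119179  0.052     ]
foot [[ 0.42618653 -0.25496055  0.026     ]
 [ 0.43726992 -0.25249247  0.026     ]]
[-0.02052482 -0.00644002  0.26806813]
```

Request:
step_arm:
  rows:
    - {"travel": [-0.02, -0.0065, 0.15]}
    - {"travel": [-0.02, -0.0065, 0.22]}
    - {"travel": [-0.02, -0.0065, 0.268]}
    - {"travel": [-0.02, -0.0065, 0.268]}

```text
validation failed for argument at $.ro...
```

Request:
step_arm:
  rows:
    - {"travel": [0, 0, 0]}
    - {"travel": [0, 0, 0]}
    - {"travel": [0, 0, 0]}
    - {"travel": [0, 0, 0]}
    - {"travel": [0, 0, 0]}
    - {"travel": [0, 0, 0]}
  grip: -1
  force: 50

```text
validation failed for argument at $.ro...
```

Request:
step_arm:
  rows:
    - {"travel": [-0.02, -0.0065, 0.15], "turn": 0}
    - {"travel": [-0.02, -0.0065, 0.22], "turn": 0}
    - {"travel": [-0.02, -0.0065, 0.268], "turn": 0}
    - {"travel": [-0.02, -0.0065, 0.268], "turn": 0}

```text
time: 5.4
tool_pos: [0.4353, -0.2716, 0.0298]
ee_rot: [3.133, -0.043, 1.793]
contact_force: [-0.3, -0.7, 0.2]
finger_gap: 0.0389
gripper_force: 0.0
```

Request:
step_arm:
  rows:
    - {"travel": [0, 0, 0], "turn": 0}
    - {"travel": [0, 0, 0], "turn": 0}
    - {"travel": [0, 0, 0], "turn": 0}
    - {"travel": [0, 0, 0], "turn": 0}
    - {"travel": [0, 0, 0], "turn": 0}
    - {"travel": [0, 0, 0], "turn": 0}
  grip: -1
  force: 50

```text
time: 6.0
tool_pos: [0.4364, -0.273, 0.0318]
ee_rot: [3.13, -0.041, 1.792]
contact_force: [-0.3, 0.3, 7.7]
finger_gap: 0.0106
gripper_force: 50.0
```

Request:
step_arm:
  rows:
    - {"travel": [0, 0, -0.1], "turn": 0}
    - {"travel": [0, 0, -0.25], "turn": 0}
    - {"travel": [0, 0, -0.4], "turn": 0}
    - {"travel": [0.874, 0.538, -0.457], "turn": 0.109}
    - {"travel": [0.874, 0.538, -0.457], "turn": 0.109}
    - {"travel": [0.874, 0.538, -0.457], "turn": 0.109}
    - {"travel": [0.874, 0.538, -0.457], "turn": 0.109}
    - {"travel": [0.874, 0.538, -0.457], "turn": 0.109}
    - {"travel": [0.874, 0.538, -0.457], "turn": 0.109}
    - {"travel": [0.874, 0.538, -0.457], "turn": 0.109}
    - {"travel": [0.874, 0.538, -0.457], "turn": 0.109}
    - {"travel": [0.874, 0.538, -0.457], "turn": 0.109}

```text
time: 7.2
tool_pos: [0.5352, 0.0126, 0.1797]
ee_rot: [-3.136, -0.043, 1.45]
contact_force: [0.3, -0.7, 0.2]
finger_gap: 0.0109
gripper_force: 49.1
```

```bash
python3 - <<'E'
from bench import bot
from h import *
import pickle
s=bot.observe(); T=tcp(s);print(T.round(4),s['finger_gap'],s['gripper_force'])
f=bot.grab_frame('wrist');pickle.dump((s,f),open('w4.pkl','wb'))
print(T[:3,:3].T@(np.r_[.57,.11,.2]-T[:3,3])/.3)
E
```

```text
[[ 1.201e-01  9.928e-01 -5.000e-04  5.352e-01]
 [ 9.918e-01 -1.200e-01  4.350e-02  1.260e-02]
 [ 4.320e-02 -5.700e-03 -9.991e-01  1.797e-01]
 [ 0.000e+00  0.000e+00  0.000e+00  1.000e+00]] 0.01094727795351558 49.14685606956482
[ 0.33871245  0.07596616 -0.05343296]
```

Request:
step_arm:
  rows:
    - {"travel": [0.34, 0.08, -0.05], "turn": 0}
    - {"travel": [0.34, 0.08, -0.05], "turn": 0}
    - {"travel": [0.34, 0.08, -0.05], "turn": 0}
    - {"travel": [0.34, 0.08, -0.05], "turn": 0}

```text
time: 7.65
tool_pos: [0.5716, 0.1099, 0.1985]
ee_rot: [-3.135, -0.043, 1.45]
contact_force: [-0.2, -0.9, -0.9]
finger_gap: 0.0106
gripper_force: 49.2
```

```bash
python3 - <<'E'
from bench import bot
from h import *
import pickle
s=bot.observe(); T=tcp(s);print(T.round(4))
f=bot.grab_frame('wrist');pickle.dump((s,f),open('w5.pkl','wb'))
s4,f4=pickle.load(open('w4.pkl','rb'))
a=np.vstack([f4['frame'][50:350,100:500],f['frame'][50:350,100:500]])
a=np.hstack([f4['frame'][40:340,120:520],f['frame'][40:340,120:520]])
a=cv2.resize(f['frame'][100:350,120:520],None,fx=2,fy=2,interpolation=cv2.INTER_CUBIC)
cv2.imwrite('pics/w5.png',(255*(a/255.)**.7).astype('uint8'))
E
```

```text
[[ 0.1208  0.9927 -0.001   0.5716]
 [ 0.9917 -0.1207  0.0436  0.1099]
 [ 0.0431 -0.0063 -0.9991  0.1985]
 [ 0.      0.      0.      1.    ]]
```

View pics/w5.png

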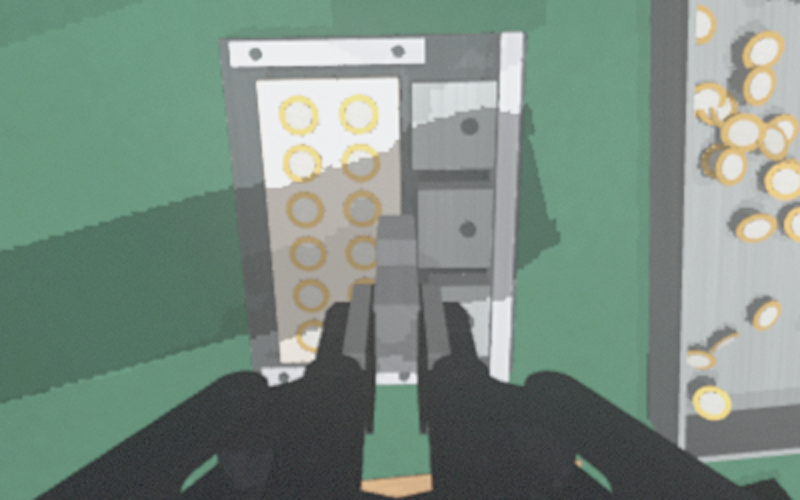

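This view shows image up = +y. The stop at jig +62 has the narrowest gap (u 400→411), the middle one a bit more (402→418), so −62 is the wide one, confirming w1. Now I compute the jig pose from both views.

```bash
cat > jig.py <<'E'
from h import *
import pickle
s5,f5=pickle.load(open('w5.pkl','rb'));s1,f1=pickle.load(open('w1.pkl','rb'))
c5=lambda p:(np.array(p,float)+.5)/2-.5+[120,100]
c1=lambda p:(np.array(p,float)+.5)/4-.5+[170,130]
A=dict(nearL=(257,80),backL=(399,77),nearR=(281,363),midF1=(418,190),midF2=(419,266),longF1=(412,84),longF2=(412,168),gBL=(424,38),gTL=(229,42))
B=dict(nearL=(130,487),backL=(120,275),nearR=(632,530),backR=(652,304),shF1=(497,262),shF2=(652,272),midF1=(308,266),midF2=(458,275),longF1=(125,258),longF2=(270,266))
a=-.1215
for nm,f,s,c,D in(('w5',f5,s5,c5,A),('w1',f1,s1,c1,B)):
  print(nm)
  W={k:onz(f,c(p),.024 if k[0]=='g' else .03,s)[0] for k,p in D.items()}
  e=W['nearR']-W['nearL'];print('tile yaw',np.arctan2(e[0],-e[1]),np.linalg.norm(e)); e=W['backL']-W['nearL'];print(np.linalg.norm(e),np.arctan2(e[1],e[0]))
  m=(W['nearL']+W['nearR'])/2;e=W['nearR']-W['nearL'];a=np.arctan2(e[0],-e[1])
  R2=np.array([[np.cos(a),-np.sin(a)],[np.sin(a),np.cos(a)]]);o=m[:2]+R2@[.04,0]
  print('origin',o,'target',o+R2@[.0485,-.062])
  for k in W: print(k,((W[k][:2]-o)@R2*1000).round(1))
E
python3 jig.py
```

```text
w5
tile yaw -0.10476560726218154 0.17889616418960638
0.07890642903493258 -0.10037120078429533
origin [0.5306107  0.07965738] target [0.57236119 0.01292548]
nearL [-40.   89.4]
backL [38.9 89.8]
nearR [-40.  -89.4]
midF1 [49.1 24.8]
midF2 [ 49.4 -23.2]
longF1 [46.1 85.9]
longF2 [45.7 38.1]
gBL [ 53.1 110.3]
gTL [-55.3 110. ]
w1
tile yaw -0.09548192971500732 0.17948586761837676
0.08013711673085347 -0.11912728712087378
origin [0.53042128 0.0791111 ] target [0.57278948 0.01276966]
nearL [-40.   89.7]
backL [40.1 87.8]
nearR [-40.  -89.7]
backR [ 45.2 -89.3]
shF1 [ 55.4 -37.7]
shF2 [ 56.3 -88.3]
midF1 [48.7 24.6]
midF2 [ 49.8 -25.1]
longF1 [46.2 85.8]
longF2 [47.6 37.3]
```

Request:
step_arm:
  rows:
    - {"travel": [-0.341, 0.044, 0.12], "turn": -0.006}
    - {"travel": [-0.341, 0.044, 0.25], "turn": -0.006}
    - {"travel": [-0.341, 0.044, 0.347], "turn": -0.006}
    - {"travel": [-0.341, 0.044, 0.347], "turn": -0.006}
    - {"travel": [-0.341, 0.044, 0.347], "turn": -0.006}
    - {"travel": [-0.341, 0.044, 0.347], "turn": -0.006}

```text
time: 8.3
tool_pos: [0.5728, 0.0113, 0.092]
ee_rot: [-3.139, -0.044, 1.467]
contact_force: [-0.5, 0.4, -0.1]
finger_gap: 0.0107
gripper_force: 49.1
```

```bash
python3 - <<'E'
from bench import bot
from h import *
import pickle
s=bot.observe(); T=tcp(s);print(T.round(4))
f=bot.grab_frame('wrist');pickle.dump((s,f),open('w6.pkl','wb'))
a=-.102;R2=np.array([[np.cos(a),-np.sin(a)],[np.sin(a),np.cos(a)]])
print('jig xy of tcp',(T[:2,3]-[.5305,.0795])@R2)
a=cv2.resize(f['frame'][110:300,230:430],None,fx=3,fy=3,interpolation=cv2.INTER_CUBIC)
cv2.imwrite('pics/w6.png',(255*(a/255.)**.6).astype('uint8'))
E
```

```text
[[ 0.1032  0.9947  0.0015  0.5728]
 [ 0.9937 -0.1031  0.0442  0.0113]
 [ 0.0441 -0.0031 -0.999   0.092 ]
 [ 0.      0.      0.      1.    ]]
jig xy of tcp [ 0.04901169 -0.06349613]
```

View pics/w6.png

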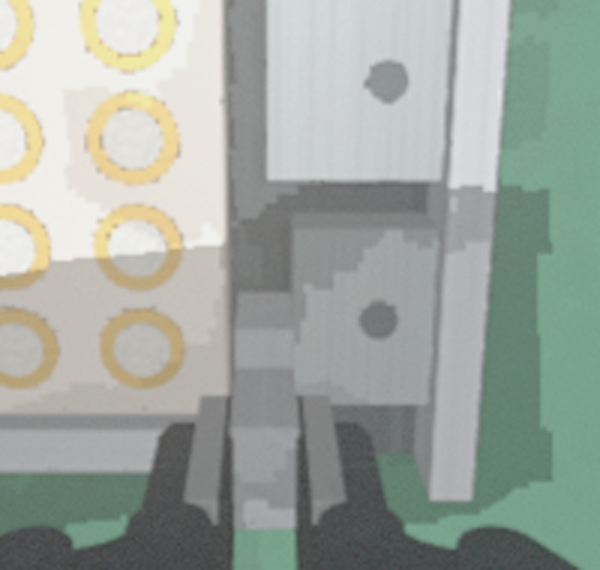

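The gap edges are at u≈229 and 293 (centre 261) and the spacer centre is at u≈263.5, so I correct about 0.6 mm towards the tile and descend.

Request:
step_arm:
  rows:
    - {"travel": [-0.002, -0.002, 0.04], "turn": 0}
    - {"travel": [-0.004, -0.002, 0.08], "turn": 0}
    - {"travel": [-0.0054, -0.002, 0.123], "turn": 0}
    - {"travel": [-0.0054, -0.002, 0.123], "turn": 0}

```text
time: 8.75
tool_pos: [0.5695, 0.012, 0.0504]
ee_rot: [-3.132, -0.043, 1.469]
contact_force: [-0.8, 0.3, -0.0]
finger_gap: 0.0106
gripper_force: 49.1
```

Request:
step_arm:
  rows:
    - {"travel": [-0.001, 0, 0.012], "turn": 0}
    - {"travel": [-0.0015, 0, 0.024], "turn": 0}
    - {"travel": [-0.0018, 0, 0.036], "turn": 0}
    - {"travel": [-0.0018, 0, 0.036], "turn": 0}

```text
time: 9.15
tool_pos: [0.5712, 0.0116, 0.0421]
ee_rot: [-3.136, -0.044, 1.468]
contact_force: [0.7, -0.4, -1.1]
finger_gap: 0.0111
gripper_force: 49.3
```

Request:
step_arm:
  rows:
    - {"travel": [0, 0, 0.003], "turn": 0}
    - {"travel": [0, 0, 0.006], "turn": 0}
    - {"travel": [0, 0, 0.006], "turn": 0}

```text
time: 9.45
tool_pos: [0.5713, 0.0117, 0.0418]
ee_rot: [-3.137, -0.044, 1.468]
contact_force: [-2.7, -0.3, 8.1]
finger_gap: 0.011
gripper_force: 50.4
```

```bash
python3 - <<'E'
from bench import bot
from h import *
s=bot.observe();print(s['tool_pos'],s['contact_force'])
f=bot.grab_frame('wrist');import pickle;pickle.dump((s,f),open('w7.pkl','wb'))
s=bot.observe();print(s['tool_pos'],s['contact_force'],s['time'])
a=cv2.resize(f['frame'][110:300,230:430],None,fx=3,fy=3,interpolation=cv2.INTER_CUBIC)
cv2.imwrite('pics/w7.png',(255*(a/255.)**.6).astype('uint8'))
E
```

```text
[0.5713342  0.0116537  0.04179841] [-2.7337407  -0.28217584  8.08065758]
[0.57134519 0.01168608 0.04182247] [-3.09685387  0.70016847  8.08633942] 9.5
```

Contact is at TCP z = 0.0418, as expected for the bed with the spacer in the gap (resting on the tile would give 0.06). Release, then rise.

Request:
step_arm:
  rows:
    - {"travel": [0, 0, -0.004], "turn": 0}
    - {"travel": [0, 0, -0.004], "turn": 0}
    - {"travel": [0, 0, -0.004], "turn": 0}
    - {"travel": [0, 0, -0.004], "turn": 0}
  grip: -0.3

```text
time: 9.9
tool_pos: [0.571, 0.0116, 0.0414]
ee_rot: [-3.136, -0.044, 1.468]
contact_force: [-0.6, -1.1, -0.6]
finger_gap: 0.0302
gripper_force: 0.0
```

```bash
python3 - <<'E'
from bench import bot
from h import *
s=bot.observe();print(s['tool_pos'],s['contact_force'],s['finger_gap'],s['gripper_force'])
E
```

```text
[0.5709991  0.01164483 0.04136807] [-0.59659609 -1.09666282 -0.55639539] 0.03016855704694344 0.0
```

Request:
step_arm:
  rows:
    - {"travel": [0.001, 0, -0.02], "turn": 0}
    - {"travel": [0.002, 0, -0.05], "turn": 0}
    - {"travel": [0.007, 0, -0.15], "turn": 0}
    - {"travel": [0.015, 0, -0.3], "turn": 0}
    - {"travel": [0.017, 0, -0.38], "turn": 0}
    - {"travel": [0.017, 0, -0.38], "turn": 0}

```text
time: 10.5
tool_pos: [0.5741, 0.0117, 0.1611]
ee_rot: [3.139, -0.045, 1.468]
contact_force: [1.1, 0.1, -0.5]
finger_gap: 0.03
gripper_force: 0.0
```

```bash
python3 - <<'E'
from bench import bot
from h import *
import pickle
s=bot.observe();print(tcp(s).round(4))
f=bot.grab_frame('wrist');pickle.dump((s,f),open('w8.pkl','wb'))
a=-.102;c,n=np.cos(a),np.sin(a)
def J(x,y,z):return np.array([.5305+c*x-n*y,.0795+n*x+c*y,z])
g=cv2.cvtColor(f['frame'],cv2.COLOR_BGR2GRAY)
for nm,z,y in(('grip top',.061,-.062),('foot top',.035,-.048),('foot top',.035,-.076)):
  xs=np.arange(.030,.070,.001);p=proj(f,[J(x,y,z) for x in xs],s).astype(np.float32)
  v=cv2.remap(g,p[None,:,0],p[None,:,1],cv2.INTER_LINEAR)[0];print(nm,'x30..69',v.tolist())
ys=np.arange(-.095,-.03,.001);
for x,z in((.0485,.061),(.0485,.035)):
  p=proj(f,[J(x,y,z) for y in ys],s).astype(np.float32);print('y-95..',z,cv2.remap(g,p[None,:,0],p[None,:,1],cv2.INTER_LINEAR)[0].tolist())
E
```

```text
[[ 0.1021  0.9947  0.0071  0.5741]
 [ 0.9938 -0.1023  0.044   0.0117]
 [ 0.0445  0.0026 -0.999   0.1611]
 [ 0.      0.      0.      1.    ]]
grip top x30..69 [145, 158, 160, 161, 160, 160, 161, 158, 150, 140, 112, 108, 134, 146, 147, 146, 146, 146, 145, 146, 147, 146, 141, 111, 79, 87, 115, 123, 123, 121, 123, 122, 123, 122, 120, 121, 122, 123, 123, 123, 122]
foot top x30..69 [163, 163, 163, 162, 163, 163, 164, 163, 151, 119, 88, 97, 128, 127, 123, 122, 122, 123, 122, 121, 122, 122, 117, 97, 74, 74, 100, 121, 124, 125, 124, 124, 124, 125, 126, 123, 123, 124, 124, 124, 125]
foot top x30..69 [161, 161, 159, 160, 161, 161, 161, 154, 138, 110, 102, 124, 143, 148, 146, 146, 147, 147, 147, 146, 144, 142, 139, 123, 89, 77, 98, 120, 122, 122, 122, 122, 122, 123, 121, 122, 120, 121, 120, 121, 123]
y-95.. 0.061 [81, 112, 133, 135, 132, 132, 132, 132, 133, 134, 135, 133, 120, 101, 93, 91, 84, 71, 61, 60, 59, 63, 72, 100, 134, 145, 146, 146, 145, 144, 145, 147, 146, 146, 147, 147, 148, 147, 148, 149, 149, 150, 143, 114, 99, 99, 98, 98, 100, 108, 118, 121, 121, 121, 121, 121, 111, 102, 102, 100, 91, 77, 72, 72, 88]
y-95.. 0.035 [136, 132, 119, 102, 93, 92, 89, 77, 64, 61, 60, 59, 63, 72, 94, 129, 144, 147, 146, 146, 143, 144, 145, 146, 146, 145, 147, 148, 147, 148, 147, 148, 150, 149, 151, 146, 119, 101, 99, 98, 97, 99, 101, 109, 118, 121, 121, 121, 121, 121, 116, 107, 102, 102, 99, 91, 79, 72, 72, 80, 93, 97, 98, 100, 102]
```

The spacer measures x 41.4–53 mm, y −72…−52 mm in the jig, square at both ends. Now shut the fingers, turn, and go round to the near edge.

Request:
step_arm:
  rows:
    - {"travel": [0.204, -0.4, 0.145], "turn": -0.5}
    - {"travel": [0.204, -0.4, 0.145], "turn": -0.5}
    - {"travel": [0.204, -0.4, 0.145], "turn": -0.5}
    - {"travel": [0.204, -0.4, 0.145], "turn": -0.5}
    - {"travel": [0.204, -0.4, 0.145], "turn": -0.5}
    - {"travel": [0.204, -0.4, 0.145], "turn": -0.5}
    - {"travel": [0.204, -0.4, 0.145], "turn": -0.5}
    - {"travel": [0.204, -0.4, 0.145], "turn": -0.5}
    - {"travel": [0.204, -0.4, 0.145], "turn": -0.5}
    - {"travel": [0.204, -0.4, 0.145], "turn": -0.5}
    - {"travel": [0.204, -0.4, 0.145], "turn": -0.5}
    - {"travel": [0.204, -0.4, 0.145], "turn": -0.5}
  grip: -1
  force: 100

```text
time: 11.75
tool_pos: [0.4578, 0.0866, 0.1145]
ee_rot: [3.098, -0.007, 3.039]
contact_force: [0.6, -0.1, 0.6]
finger_gap: -0.0
gripper_force: 0.0
```

```bash
cat > st.py <<'E'
from bench import bot
from h import *
s=bot.observe();T=tcp(s);print(T.round(4),s['finger_gap'],s['contact_force'],s['joint_pos'].round(2))
a=-.102;R2=np.array([[np.cos(a),-np.sin(a)],[np.sin(a),np.cos(a)]]);o=np.array([.5305,.0795])
print('jig',(T[:2,3]-o)@R2,'z',T[2,3], 'force jig',s['contact_force'][:2]@R2)
for x,z in((-.07,.12),(-.07,.0175),(-.053,.0175)): print(x,z,T[:3,:3].T@(np.r_[o+R2@[x,0],z]-T[:3,3])/.3)
E
python3 st.py
```

```text
[[-0.9947  0.1024 -0.0029  0.4578]
 [ 0.1022  0.9938  0.0436  0.0866]
 [ 0.0074  0.0431 -0.999   0.1145]
 [ 0.      0.      0.      1.    ]] -1.3333528791511552e-06 [ 0.60540826 -0.0560728   0.63814123] [ 0.16  0.04 -0.39  1.13  0.04  0.26]
jig [-0.07309097 -0.00035031] z 0.11453512612341203 force jig [0.60797117 0.00586326]
-0.07 0.12 [-0.0101679   0.00195884 -0.01822439]
-0.07 0.0175 [-0.01269308 -0.0127701   0.32311531]
-0.053 0.0175 [-0.06935819 -0.01273187  0.32269776]
```

Request:
step_arm:
  rows:
    - {"travel": [-0.0127, -0.008, 0.15], "turn": 0}
    - {"travel": [-0.0127, -0.0128, 0.27], "turn": 0}
    - {"travel": [-0.0127, -0.0128, 0.32], "turn": 0}
    - {"travel": [-0.0127, -0.0128, 0.32], "turn": 0}
    - {"travel": [-0.0127, -0.0128, 0.32], "turn": 0}

```text
time: 12.25
tool_pos: [0.4616, 0.0867, 0.0195]
ee_rot: [3.098, -0.006, 3.038]
contact_force: [0.5, -0.0, 0.2]
finger_gap: -0.0001
gripper_force: 0.0
```

```bash
python3 st.py | tail -5
```

```text
[ 0.      0.      0.      1.    ]] -6.0016825688024994e-05 [ 0.47222223 -0.01310108  0.23037152] [ 0.16  0.11 -0.54  0.92  0.04  0.26]
jig [-0.06927092  0.00014829] z 0.01946836662775436 force jig [0.47110185 0.0350502 ]
-0.07 0.12 [ 0.00458635  0.01403673 -0.33478911]
-0.07 0.0175 [ 0.00238727 -0.00078256  0.00654894]
-0.053 0.0175 [-0.05427817 -0.00068589  0.00618807]
```

Request:
step_arm:
  rows:
    - {"travel": [-0.02, 0, 0.002], "turn": 0}
    - {"travel": [-0.035, 0, 0.004], "turn": 0}
    - {"travel": [-0.045, 0, 0.004], "turn": 0}
    - {"travel": [-0.052, 0, 0.004], "turn": 0}
    - {"travel": [-0.052, 0, 0.004], "turn": 0}

```text
time: 12.75
tool_pos: [0.4779, 0.0852, 0.0184]
ee_rot: [3.098, -0.005, 3.039]
contact_force: [-0.3, 0.3, 0.2]
finger_gap: -0.0002
gripper_force: 0.0
```

Request:
step_arm:
  rows:
    - {"travel": [-0.003, 0, 0], "turn": 0}
    - {"travel": [-0.007, 0, 0], "turn": 0}
    - {"travel": [-0.01, 0, 0], "turn": 0}
    - {"travel": [-0.01, 0, 0], "turn": 0}

```text
time: 13.15
tool_pos: [0.48, 0.0849, 0.0181]
ee_rot: [3.098, -0.006, 3.039]
contact_force: [-2.2, 0.0, 0.8]
finger_gap: -0.0
gripper_force: 0.9
```

Request:
step_arm:
  rows:
    - {"travel": [-0.003, 0, 0], "turn": 0}
    - {"travel": [-0.006, 0, 0], "turn": 0}
    - {"travel": [-0.01, 0, 0], "turn": 0}
    - {"travel": [-0.01, 0, 0], "turn": 0}

```text
time: 13.55
tool_pos: [0.4834, 0.0845, 0.018]
ee_rot: [3.098, -0.006, 3.039]
contact_force: [-2.4, -0.1, 0.4]
finger_gap: 0.0001
gripper_force: 1.1
```

Request:
step_arm:
  rows:
    - {"travel": [-0.002, 0, 0], "turn": 0}
    - {"travel": [-0.004, 0, 0], "turn": 0}
    - {"travel": [-0.004, 0, 0], "turn": 0}

```text
time: 13.85
tool_pos: [0.4838, 0.0845, 0.0181]
ee_rot: [3.098, -0.007, 3.039]
contact_force: [-5.2, 0.3, 3.8]
finger_gap: -0.0
gripper_force: 2.5
```

Request:
step_arm:
  rows:
    - {"travel": [-0.002, 0, 0], "turn": 0}
    - {"travel": [-0.004, 0, 0], "turn": 0}
    - {"travel": [-0.004, 0, 0], "turn": 0}

```text
time: 14.15
tool_pos: [0.4839, 0.0845, 0.018]
ee_rot: [3.098, -0.009, 3.039]
contact_force: [-8.8, 1.4, 6.4]
finger_gap: 0.0004
gripper_force: 4.5
```

Request:
step_arm:
  rows:
    - {"travel": [-0.002, 0, 0], "turn": 0}
    - {"travel": [-0.004, 0, 0], "turn": 0}
    - {"travel": [-0.004, 0, 0], "turn": 0}

```text
time: 14.45
tool_pos: [0.484, 0.0845, 0.0179]
ee_rot: [3.098, -0.011, 3.04]
contact_force: [-12.3, 0.8, 9.8]
finger_gap: 0.0001
gripper_force: 6.5
```

Request:
step_arm:
  rows:
    - {"travel": [-0.002, 0, -0.001], "turn": 0}
    - {"travel": [-0.006, 0, -0.003], "turn": 0}
    - {"travel": [-0.006, 0, -0.003], "turn": 0}
    - {"travel": [-0.006, 0, -0.003], "turn": 0}
    - {"travel": [-0.006, 0, -0.003], "turn": 0}

```text
time: 14.95
tool_pos: [0.484, 0.0845, 0.018]
ee_rot: [3.097, -0.014, 3.04]
contact_force: [-15.8, 2.9, 8.5]
finger_gap: 0.0002
gripper_force: 8.1
```

```bash
python3 - <<'E'
from bench import bot
from h import *
for i in range(2):
  s=bot.observe();print(s['tool_pos'],s['contact_force'],s['time']);f=bot.grab_frame('wrist')
cv2.imwrite('pics/w9.png',f['frame'])
a=-.102;c,n=np.cos(a),np.sin(a)
J=lambda x,y,z:np.array([.5305+c*x-n*y,.0795+n*x+c*y,z])
g=cv2.cvtColor(f['frame'],cv2.COLOR_BGR2GRAY)
P=lambda L:proj(f,L,s).astype(np.float32)
for nm,z,y in(('grip top',.061,-.062),('foot top',.035,-.048),('foot top',.035,-.076),('nospacer',.03,-.03)):
  p=P([J(x,y,z) for x in np.arange(.035,.07,.001)]);print(nm,p[0],cv2.remap(g,p[None,:,0],p[None,:,1],cv2.INTER_LINEAR)[0].tolist())
p=P([J(.052,y,.061) for y in np.arange(-.095,-.03,.001)]);print('y-95',cv2.remap(g,p[None,:,0],p[None,:,1],cv2.INTER_LINEAR)[0].tolist())
E
```

```text
[0.4839726  0.08445686 0.01798283] [-15.81362179   2.90519061   8.47491412] 14.95
[0.48394734 0.0844709  0.01796798] [-15.47175859   2.61264574   7.82861699] 15.0
grip top [203.04753 443.53857] [0, 0, 0, 0, 0, 0, 0, 0, 0, 0, 0, 0, 0, 0, 0, 0, 0, 0, 0, 0, 0, 0, 0, 0, 0, 0, 0, 0, 0, 0, 0, 0, 0, 0, 0]
foot top [241.6588  393.17386] [32, 33, 31, 35, 34, 24, 0, 0, 0, 0, 0, 0, 0, 0, 0, 0, 0, 0, 0, 0, 0, 0, 0, 0, 0, 0, 0, 0, 0, 0, 0, 0, 0, 0, 0]
foot top [194.50218 395.22183] [35, 36, 36, 35, 0, 0, 0, 0, 0, 0, 0, 0, 0, 0, 0, 0, 0, 0, 0, 0, 0, 0, 0, 0, 0, 0, 0, 0, 0, 0, 0, 0, 0, 0, 0]
nospacer [272.5372  384.14264] [32, 32, 35, 34, 34, 34, 33, 31, 33, 33, 31, 32, 34, 22, 0, 0, 0, 0, 0, 0, 0, 0, 0, 0, 0, 0, 0, 0, 0, 0, 0, 0, 0, 0, 0]
y-95 [0, 0, 0, 0, 0, 0, 0, 0, 0, 0, 0, 0, 0, 0, 0, 0, 0, 0, 0, 0, 0, 0, 0, 0, 0, 0, 0, 0, 0, 0, 0, 0, 0, 0, 0, 0, 0, 0, 0, 0, 0, 0, 0, 0, 0, 0, 0, 0, 0, 0, 0, 0, 0, 0, 0, 0, 0, 0, 0, 0, 0, 0, 0, 0, 0]
```

```bash
python3 - <<'E'
from bench import bot
from h import *
import pickle
_,d=pickle.load(open('f0.pkl','rb'));a=-.102;c,n=np.cos(a),np.sin(a)
J=lambda x,y,z:np.array([.5305+c*x-n*y,.0795+n*x+c*y,z])
f=bot.grab_frame('scene');o=d['scene'];q=proj(f,[J(.051,-.062,z) for z in(.03,.048,.061)]);print(q)
u,v=q[1].astype(int);D=cv2.absdiff(cv2.cvtColor(f['frame'],6),cv2.cvtColor(o['frame'],6))
print(cv2.cvtColor(f['frame'],6)[v-12:v+12,u-12:u+12]);print((D[v-12:v+12,u-12:u+12]>20).astype(int))
print(bot.observe()['contact_force'])
E
```

```text
[[356.33803436 214.89558384]
 [356.54386374 209.89509978]
 [356.69507834 206.22144425]]
[[189 208 209 203 184 172 191 206 203 203 202 203 204 182 164 192 206 206
  205 205 211 249 255 254]
 [190 206 205 204 193 166 181 205 203 203 204 204 205 191 164 173 189 193
  185 209 222 248 255 255]
 [163 181 189 178 160 155 182 206 203 201 198 200 200 202 184 160 156 151
  183 222 251 255 255 255]
 [170 161 154 149 159 189 204 204 202 180 159 167 173 172 181 197 202 202
  251 255 255 255 255 254]
 [197 205 206 205 207 205 204 203 184 162 189 210 208 208 191 170 189 213
  251 255 255 255 253 191]
 [165 190 205 203 204 203 204 204 184 166 190 202 203 204 194 164 194 252
  255 255 255 255 225 137]
 [159 180 204 203 205 205 203 204 190 165 164 179 204 210 170 148 245 255
  255 255 255 226 137 215]
 [164 189 205 204 203 199 199 200 199 181 160 172 251 255 221 200 251 255
  255 255 228 130 210 241]
 [190 205 205 202 188 171 168 173 170 176 201 251 255 255 255 255 255 255
  255 232 137 189 229 236]
 [205 204 203 180 158 191 209 209 201 197 248 255 253 254 255 238 245 255
  235 137 198 234 236 235]
 [
[... 1978 characters left out ...]
1 1 1 1 1 0 0 1 1 1 0 0 0 1 1 1 0 0 0 0 0 0 0]
 [1 1 1 1 1 1 1 1 1 1 1 1 1 1 0 0 0 1 1 0 0 0 0 0]
 [1 1 1 1 1 1 1 1 1 1 1 1 1 0 0 0 1 1 0 0 0 0 0 0]
 [1 1 1 1 1 1 1 1 1 1 1 1 0 0 0 1 1 1 0 0 0 0 0 0]
 [0 1 0 0 1 1 1 1 1 1 1 0 0 0 0 1 1 0 0 0 0 0 0 0]
 [0 1 1 1 0 1 0 0 0 1 0 0 0 0 1 0 0 0 0 0 0 0 0 0]
 [0 0 0 1 1 0 0 0 1 1 0 0 0 1 1 1 1 0 0 0 0 0 0 0]
 [0 1 0 0 0 0 0 1 1 1 1 1 1 0 1 0 0 0 0 0 0 0 0 0]
 [0 0 0 0 0 0 1 1 1 1 1 1 1 1 0 0 0 0 0 0 0 0 0 0]
 [0 0 0 0 0 1 1 1 0 1 1 1 1 0 0 0 0 0 0 0 0 0 0 0]
 [0 0 0 0 1 1 1 0 1 1 1 0 0 0 0 0 0 0 0 0 0 0 0 0]
 [0 0 0 1 1 1 0 0 1 0 0 0 0 0 0 0 0 0 0 0 0 0 0 0]
 [0 0 0 0 0 0 0 1 1 0 0 0 0 0 0 0 0 0 0 0 0 0 0 0]]
[-16.08956629   2.90510611   8.32383755]
```

```bash
python3 -c "
from bench import bot
print(bot.hand_in())"
```

```text
the job is handed in; nothing more can be done
None
```

I handed the job in at about 15 s, but no result came back. The spacer stands upright in the wide gap at the shortest stop, the tile is pushed in about 5 mm onto it, and the shut fingers are still pressing it with about 16 N.

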